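# Release two graded fruit from a twin-lane feeder, larger first

## Task

Two round green fruit wait behind the gates of the twin-lane feeder. Send the larger one down into the crate first by pressing down the pad of its own lane's rocker lever until its gate has lifted and the fruit has rolled out, then let the lever come back up so that the gate shuts; after that do the same for the smaller one. Use only the lever pads: do not touch the fruit or the gates, and leave everything else standing where it is.

Things in the scene. Friction and masses are not known exactly. Their poses are not given: they have to be found in the camera images.
- feeder: Fixed twin-lane white chute on legs, 190 x 170 mm. Origin on the table, midway between the lanes, under the levers' pivot line; +x downhill (away from the robot), +y its left. Lane centres y = +/-45 mm; floor slopes 10 degrees, 85 mm high at the gates (x = 120 mm). Top: end wall, x = -20, 153 mm high. Green crate fixed at its outlet: x 173 to 353, y +/-110 mm, floor 34 mm high.
- pad_left (a point): Centre of the top of the left lever's press pad: rubber-topped plate 45 x 45 x 10 mm on the lever's near (uphill) end, at feeder (-110, +95, 137) mm at rest, nothing under it but the table. The lever, a bar along the left lane's outer side, lifts the left gate when the pad is pressed. The point moves with the lever; its x axis lies along it, towards the gate.
- pad_right (a point): The same for the right lever, at feeder (-110, -95, 137) mm at rest; it lifts the right lane's gate.
- rocker_left (a joint): Left lever angle: 0 = at rest, gate shut; grows as the pad is pressed, to a hard stop at 0.45 rad (pad 49 mm lower and 7 mm nearer the gate). Pivot at feeder x = 0, z = 127 mm. It springs back by itself; the pad takes about 2.5 N to start, 5 N at full travel. The larger fruit passes under the gate from about 0.36 rad and rolls out within a second or so.
- rocker_right (a joint): The same for the right lever.
- gate_left: Steel gate plate 58 mm wide, 53 mm tall, 4 mm thick, across the left lane on the far end of the left lever, 120 mm beyond the pivot; origin at pivot height in the plate's middle. Its lower edge hangs 12 mm over the lane floor when shut.
- gate_right: The same for the right lane.
- fruit_large: The larger round green fruit, 54 mm in diameter, origin at its centre. Waits uphill of the gate in one lane, left or right.
- fruit_small: The smaller round green fruit, 40 mm in diameter, origin at its centre. Waits behind the gate of the other lane.
- jar: Bystander: small glass jar with a steel cap, 48 mm across, 55 mm tall, standing between the two pads. Origin at the centre of its underside.
- gauge: Bystander: flat steel sizing ring, 72 mm across, 12 mm tall, left of the feeder. Origin at the centre of its underside.
- tape: Bystander: cardboard roll core, 90 mm across, 45 mm tall, right of the feeder. Origin at the centre of its underside.
- spare_fruit: Bystander: another green fruit, 48 mm in diameter, lying on the table right of the feeder. Origin at its centre.
- cup: Bystander: white plastic cup, 76 mm across, 85 mm tall, left of the feeder. Origin at the centre of its underside.
- carton: Bystander: small cardboard carton 90 x 70 x 60 mm, left of the feeder. Origin at the centre of its underside.
Things that resemble listed ones, but are neither listed nor needed, are in the scene too. Leave any black, purple or red look-alike of the fruit_small alone.

How it is judged:
By the outcome, as a careful person would: the job done as asked, in the order asked, and still so for the second after the job is handed in, with the robot touching nothing.
It also fails if it takes over 45 s, if anything falls off the work surface, if the arm or the gripper's body presses on something with over 40 N, if the wrist force passes 120 N, or if a joint passes its speed limit or range.

## Robot

A 6-joint arm with a two-finger parallel gripper is mounted at the origin on the work surface. World frame = base frame: x ahead of the robot, y to its left, z up, the work surface at z = 0. Lengths are in m, angles in rad, forces in N, time in s.
With the tool pointing down it reaches from about 0.35 to 0.85 m from the base axis. Payload 8.1 kg.
Tool frame: the origin (TCP) lies on the mounting face of the last link; the fingertips stand 186 mm ahead of it and the grasp point (between the pads) lies 167 mm ahead of it (grip_point_offset is the distance from the TCP to the grasp point, in m); z points along the fingers, y is the direction in which the jaws open and shut (so a half turn about z gives the same grasp; the last joint's range is limited). The gripper opens to 93 mm and grips with 3 to 60 N. Pads are 15 mm wide; open, the fingers measure 128 mm over their backs; the gripper's body (75 mm by 188 mm) begins 65 mm behind the grasp point.
Start: joints at [-1.257, 0.13, 1.488, -0, 1.523, -0.085], TCP at [0.233, -0.553, 0.405] pointing down, gripper open.
Joint ranges: [-2.96, 2.96], [-0.89, 2.26], [0.02, 2.5], [-1.34, 4.48], [0, 2.73], [-2.66, 2.66]. Speed limits (rad/s): [2.39, 2.39, 2.79, 3.14, 3.14, 3.14].

## Interface

Orientations are given as a rotation vector (axis times angle).
In Python, from plant import read_state, read_camera, close_job, grip_point_offset gives the robot as it stands.
- The arm moves only by the shell command python3 -m creep 'ROWS' [OPENING] [FORCE]. ROWS is JSON, a list of rows, each a list of 2 entries, a list of its own where there are three numbers: the shift along the tool's x, y, z in cm, then the turn, a rotation vector about the tool's x, y, z in degrees. In form: [[[tx, ty, tz], [rx, ry, rz]], ...]. A call has 1 to 12 rows; each row shifts and turns the commanded pose from where the row before left it, along the tool's axes as they then stand; what a row does not reach is not made up. A row lasts 1/12 s, in which the tool goes at most 41.7 mm and 7.16 degrees, less where a joint would pass 70% of its speed; a pose out of reach is approached as far as the arm can. A call is refused whole if a number of a shift passes 4.17 or a number of a turn 7.16, either way. A call with a gripper value outside its range is refused whole. OPENING is the opening in per cent of the stroke, from 0 (shut) to 100 (fully open), set as the call begins (- or left out, the last holds). The fingers move at their own pace and stop on an object; FORCE is the grip in N (left out, the last holds). Time passes only in rows, so rows that do not move let the fingers close. It gives the time, the measured TCP pose, the force and the opening at its end, in the units of the state.
- read_state(): the state, without advancing time (a new reading comes with each control period).
- read_camera(name): name is "scene" or "side" or "wrist"; returns a dict with "img" (384x512x3 uint8, red, green, blue), "K" (3x3 intrinsics, pixels), "T" (4x4, takes a point from camera to world coordinates). Camera axes: x right, y down, z forward; pixel columns grow to the right and rows downward; lengths in m; the calibration is good to about 2 mm. The wrist camera is an equidistant fisheye: a pixel r from the principal point sees the ray r / f radians off the axis. A picture is of the moment at which its call begins. There is no depth.
- close_job(): hands the job in, once; it reports no verdict.
The state is a dict: "t": time; "q": joint angles; "dq": joint speeds; "joint_torque": joint torques, N m; "tool_pos": TCP position; "orientation": TCP orientation; "force": force on the tool from outside, world axes, zero at the start; "wrist_torque": the same for the moment, N m; "opening": finger opening in m.
Only numpy, scipy, OpenCV 4.12 (cv2) and the standard library are available. Lean on these libraries where they do the work, as an engineer would, in place of code of your own. Each camera call takes 0.05 s, during which the arm holds its last target.

## Working session

There is one attempt and no reset: what is moved stays moved. The work goes in short steps, Python scripts to look and compute and a shell command to move; the robot and the scene stay as the last step left them, time stands still between calls to the robot, and variables do not carry over. Pictures are saved under pics/ and viewed, and the job is handed in when it is done.

```bash
mkdir -p pics; ls; python3 - <<'E'
from plant import *
import cv2,numpy as np
s=read_state(); print(s['t'],s['tool_pos'],s['orientation'],s['force'],s['opening'])
for n in("scene","side","wrist"):
    c=read_camera(n); cv2.imwrite(f'pics/{n}0.png',c['img'][:,:,::-1]); np.savez(f'{n}0.npz',**c)
    print(n,c['K'].tolist(),np.round(c['T'],3).tolist())
E
```

```text
pics
0.0 [ 0.23293205 -0.55269954  0.40369775] [-3.07758226e+00 -6.21920539e-01  3.39948678e-04] [-0.45957522 -0.18165821 -0.05853049] 0.09267900390952058
scene [[386.4287832776788, 0.0, 259.4859074862295], [0.0, 386.4287832776788, 184.5977626167095], [0.0, 0.0, 1.0]] [[0.713, 0.504, -0.487, 1.085], [0.701, -0.532, 0.475, -0.453], [-0.019, -0.68, -0.733, 0.808], [0.0, 0.0, 0.0, 1.0]]
side [[425.036642877162, 0.0, 250.69698360186078], [0.0, 425.036642877162, 191.6997832873327], [0.0, 0.0, 1.0]] [[-0.931, -0.162, 0.328, 0.321], [-0.365, 0.446, -0.817, 0.727], [-0.014, -0.88, -0.474, 0.542], [0.0, 0.0, 0.0, 1.0]]
wrist [[297.3186396354542, 0.0, 256.4860745502342], [0.0, 297.3186396354542, 186.95429095216488], [0.0, 0.0, 1.0]] [[0.387, -0.889, -0.246, 0.301], [-0.922, -0.373, -0.101, -0.524], [-0.002, 0.266, -0.964, 0.385], [0.0, 0.0, 0.0, 1.0]]
```

View pics/scene0.png

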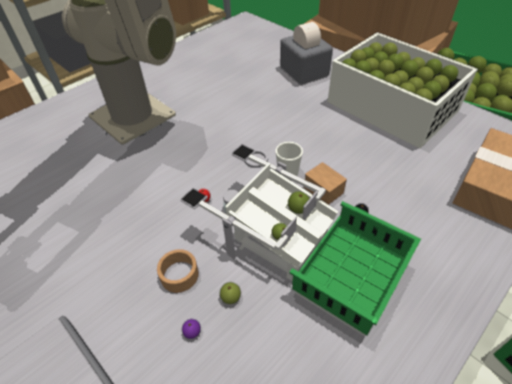

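View pics/side0.png

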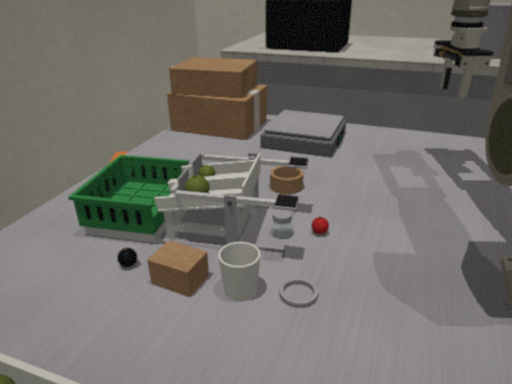

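View pics/wrist0.png

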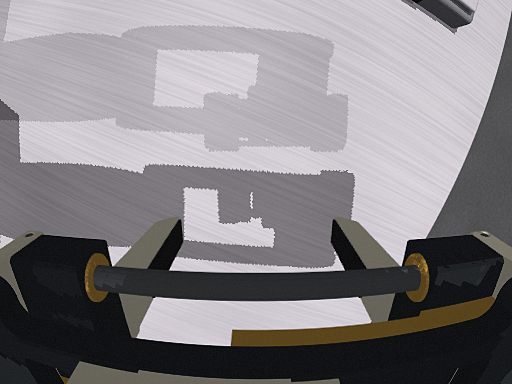

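The scene view shows the left pad at (243,152), the right pad at (194,198), and lane fruit at (299,202) and (280,231). In the side view the pads are at (287,201) and (298,161), and the fruit at (197,187) and (206,173).

Things that could be taken for the wanted fruit, in scene pixels:
- lane fruit (299,202)
- lane fruit (280,231)
- spare green fruit on the table (230,293)
- purple (191,328)
- red (203,195)
- black (361,210)

Next I measure the pads and the fruit.

```bash
cat > h.py <<'E'
import numpy as np,cv2
def load(n): return dict(np.load(n+'.npz'))
def ray(c,p):
    K,T=c['K'],c['T']; d=T[:3,:3]@np.array([(p[0]-K[0,2])/K[0,0],(p[1]-K[1,2])/K[1,1],1]); return T[:3,3],d/np.linalg.norm(d)
def tri(r1,r2):
    A=[];b=[]
    for o,d in(r1,r2):
        P=np.eye(3)-np.outer(d,d);A.append(P);b.append(P@o)
    x=np.linalg.lstsq(np.vstack(A),np.hstack(b),rcond=None)[0]
    return x,[round(1000*np.linalg.norm((np.eye(3)-np.outer(d,d))@(x-o)),1) for o,d in(r1,r2)]
def proj(c,X):
    p=c['T'][:3,:3].T@(np.array(X)-c['T'][:3,3]); return c['K'][0,0]*p[0]/p[2]+c['K'][0,2],c['K'][1,1]*p[1]/p[2]+c['K'][1,2]
def blobs(m,mn=15):
    n,l,s,ce=cv2.connectedComponentsWithStats(m.astype(np.uint8)); return [(s[i].tolist(),ce[i].round(1).tolist()) for i in range(1,n) if s[i,4]>=mn]
E
python3 - <<'E'
from h import *
for n,roi in(('scene',(170,130,330,260)),('side',(160,140,330,240))):
    c=load(n+'0'); im=c['img'].astype(int); x0,y0,x1,y1=roi
    sub=im[y0:y1,x0:x1]; off=np.array([x0,y0])
    dark=sub.max(2)<60
    g=(sub[:,:,1]-sub[:,:,2]>25)&(sub[:,:,0]>0.6*sub[:,:,1])
    for nm,m in(('dark',dark),('green',g)):
        for s,ce in blobs(m): print(n,nm,[s[0]+x0,s[1]+y0]+s[2:],np.array(ce)+off)
    cv2.imwrite(f'pics/{n}_crop.png',cv2.resize(c['img'][y0:y1,x0:x1,::-1],None,fx=4.5,fy=4.5,interpolation=cv2.INTER_CUBIC))
E
```

```text
scene dark [234, 146, 18, 12, 125] [242.8 151.5]
scene dark [183, 190, 21, 16, 179] [193.1 197.3]
scene green [306, 163, 24, 30, 412] [320.5 175.5]
scene green [288, 191, 21, 22, 328] [297.4 200.8]
scene green [272, 223, 15, 16, 152] [277.9 229.4]
scene green [170, 250, 25, 10, 102] [182.7 253.2]
side dark [262, 140, 68, 16, 426] [297.7 147.3]
side dark [289, 158, 18, 7, 107] [298. 161.]
side dark [162, 167, 6, 13, 69] [164.6 172.8]
side dark [275, 195, 22, 12, 199] [286.2 200.6]
side dark [160, 214, 4, 11, 22] [161.  218.6]
side green [185, 165, 30, 27, 457] [199.6 179.6]
side green [271, 167, 32, 13, 105] [285.6 174.9]
```

```bash
python3 - <<'E'
from h import *
a,b=load('scene0'),load('side0')
L,e1=tri(ray(a,(242.8,151.5)),ray(b,(286.2,200.6)));R,e2=tri(ray(a,(193.1,197.3)),ray(b,(298,161)))
print('L',L,e1,'R',R,e2,np.linalg.norm(L-R))
d=(L-R)[:2];yaw=np.arctan2(d[1],d[0])-np.pi/2;print('yaw',np.degrees(yaw))
ex=np.array([np.cos(yaw),np.sin(yaw)]);O=(L+R)[:2]/2+0.110*ex;print('origin',O)
for nm,ps,psd in(('left lane fruit',(298.5,202),(197,187)),('right',(279,231),(206,173))):
    X,e=tri(ray(a,ps),ray(b,psd)); r=X[:2]-O; print(nm,X,e,'feeder',r@ex,r@np.array([-ex[1],ex[0]]),'dist',np.linalg.norm(X-a['T'][:3,3]))
ey=np.array([-ex[1],ex[0]])
for p in((-20,45,153),(-20,-45,153),(120,45,127),(120,-45,127)):
    X=np.r_[O+p[0]/1e3*ex+p[1]/1e3*ey,p[2]/1e3]; print(p,X,proj(a,X),proj(b,X))
# bystander jar, red
print('jar',ray(b,(282,232)))
for p in((283,228),(320,233)):
    o,dd=ray(b,p);t=(0.0-o[2])/dd[2];print(p,o+t*dd)
E
```

```text
L [0.5244012  0.03671643 0.13506568] [np.float64(0.3), np.float64(0.3)] R [ 0.55404801 -0.15120968  0.13498216] [np.float64(0.2), np.float64(0.2)] 0.19025027095015462
yaw 8.96497238225025
origin [ 0.64788082 -0.04010526]
left lane fruit [0.73092614 0.01701211 0.11821578] [np.float64(0.6), np.float64(0.6)] feeder 0.09093144836519783 0.04347861096981737 dist 0.9065245230168243
right [ 0.75157603 -0.06973177  0.10921391] [np.float64(1.2), np.float64(1.2)] feeder 0.09781173110049621 -0.04542347163090247 dist 0.8637542042185711
(-20, 45, 153) [0.62111277 0.0012284  0.153     ] (np.float64(259.62644504860157), np.float64(171.93389977222296)) (np.float64(246.43707944281084), np.float64(177.1850944788594))
(-20, -45, 153) [ 0.63513753 -0.08767214  0.153     ] (np.float64(236.46551897092692), np.float64(195.29704717622676)) (np.float64(255.45224345037062), np.float64(159.6683151385768))
(120, 45, 127) [0.7594025  0.02304469 0.127     ] (np.float64(309.6563151686476), np.float64(204.5557540031971)) (np.float64(183.34532151217087), np.float64(182.56731257110303))
(120, -45, 127) [ 0.77342726 -0.06585586  0.127     ] (np.float64(288.3845837845222), np.float64(230.89893827401505)) (np.float64(196.9064027008317), np.float64(165.3351393596117))
jar (array([0.32084468, 0.72690761, 0.54183735]), array([ 0.24237008, -0.7959623 , -0.55470781]))
(283, 228) [ 0.5604842  -0.06721943  0.        ]
(320, 233) [ 0.47560203 -0.076479    0.        ]
```

View pics/scene_crop.png

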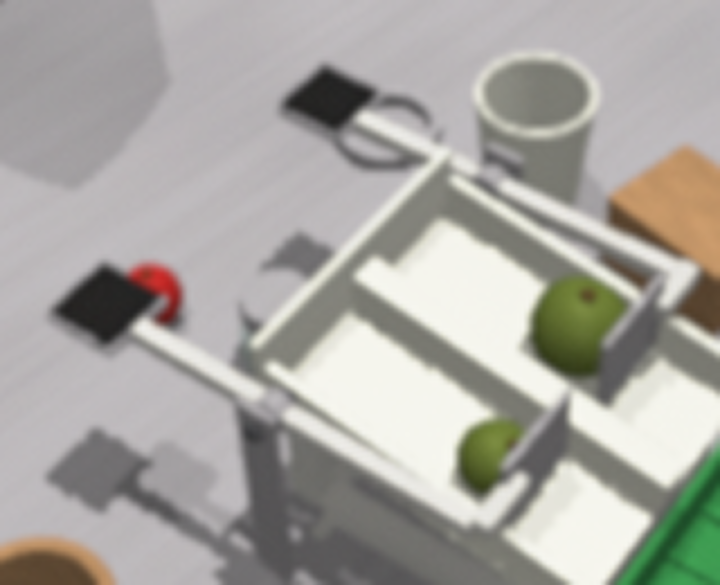

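View pics/side_crop.png

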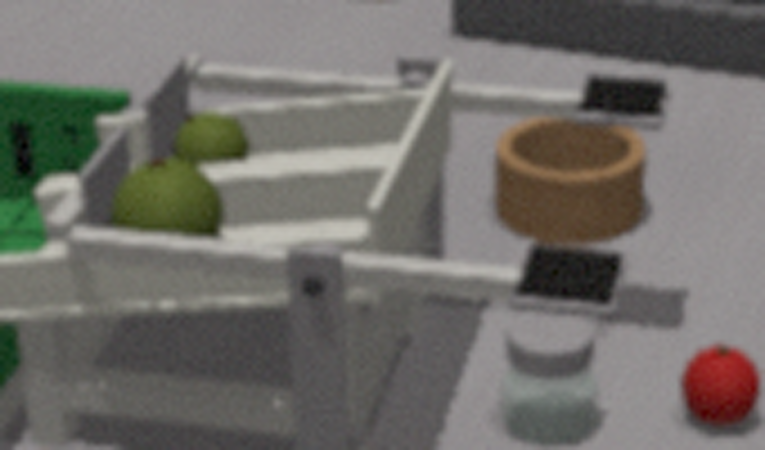

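The left-lane fruit at (299,202) is about 21 px across, and the right one at (280,231) is about 15 px at a similar range, so the large fruit is in the left lane. Pads found: L (0.524, 0.037, 0.135) and R (0.554, −0.151, 0.135), with feeder yaw at 9°. I'll turn the tool to the feeder axes and travel over the left pad with the gripper shut.

```bash
python3 -m creep '[[[0,0,0],[0,0,6.95]],[[0,0,0],[0,0,6.95]],[[1.1,-1.5,0],[0,0,0]],[[2.1,-3,0],[0,0,0]],[[2.1,-3,0],[0,0,0]],[[2.1,-3,0],[0,0,0]],[[2.1,-3,0],[0,0,0]],[[2.1,-3,0],[0,0,0]],[[2.1,-3,0],[0,0,0]],[[2.1,-3,0],[0,0,0]],[[2.1,-3,0],[0,0,0]],[[2.1,-3,0],[0,0,0]]]' 0 20
python3 -m creep '[[[2.1,-3,0],[0,0,0]],[[2.1,-3,0],[0,0,0]],[[2.1,-3,0],[0,0,0]],[[2.1,-3,0],[0,0,0]],[[2.1,-3,0],[0,0,0]],[[2.1,-3,0],[0,0,0]],[[2.1,-3,0],[0,0,0]],[[2.1,-3,0],[0,0,0]],[[0,0,0],[0,0,0]],[[0,0,0],[0,0,0]],[[0,0,0],[0,0,0]],[[0,0,0],[0,0,0]]]'
cat > st.py <<'E'
from plant import *
from h import *
from scipy.spatial.transform import Rotation as Ro
import sys
s=read_state();R=Ro.from_rotvec(s['orientation']).as_matrix();tip=np.array(s['tool_pos'])+.186*R[:,2]
print('t',s['t'],'tip',tip.round(4),'x',R[:,0].round(3),'z',R[:,2].round(3),'F',np.round(s['force'],1),'open',s['opening'])
for nm,P in(('L',[.5244,.0367,.136]),('R',[.5540,-.1512,.136])): print(nm,'to go tool cm',(100*R.T@(np.array(P)-tip)).round(2))
for n in sys.argv[2:]:
    c=read_camera(n); np.savez(f'{n}_{sys.argv[1]}.npz',**c); cv2.imwrite(f'pics/{n}_{sys.argv[1]}.png',c['img'][:,:,::-1])
E
python3 st.py a side scene
```

```text
t: 1.15
tool_pos: [0.3865, -0.2385, 0.4046]
orientation: [-3.132, -0.245, 0.0]
force: [1.4, 0.2, 0.2]
opening: 0.0176
t: 2.15
tool_pos: [0.5145, 0.0221, 0.4045]
orientation: [3.132, 0.244, -0.001]
force: [0.8, -0.2, -0.1]
opening: 0.0008
t 2.15 tip [0.5144 0.022  0.2185] x [ 0.988  0.155 -0.001] z [-0.001 -0.    -1.   ] F [ 0.8 -0.2 -0.1] open 0.0007500560388522226
L to go tool cm [ 1.22 -1.3   8.25]
R to go tool cm [ 1.24 17.72  8.26]
```

```bash
python3 -m creep '[[[0.6,-0.65,1],[0,0,0]],[[0.6,-0.65,2],[0,0,0]],[[0,0,2],[0,0,0]],[[0,0,1.5],[0,0,0]],[[0,0,0],[0,0,0]],[[0,0,0],[0,0,0]]]'
python3 st.py b side scene; python3 - <<'E'
from h import *
a,b=load('side_b'),load('scene_b')
x=cv2.resize(a['img'][130:250,200:330],None,fx=3,fy=3);y=cv2.resize(b['img'][110:230,190:320],None,fx=3,fy=3)
cv2.imwrite('pics/bb.png',np.hstack([x,y])[:,:,::-1])
E
```

```text
t: 2.75
tool_pos: [0.5243, 0.0375, 0.3384]
orientation: [-3.132, -0.244, 0.004]
force: [0.5, 0.0, -0.3]
opening: 0.0004
t 2.75 tip [0.5238 0.0375 0.1525] x [ 0.988  0.155 -0.003] z [-0.003  0.    -1.   ] F [ 0.5  0.  -0.3] open 0.0003843462441877673
L to go tool cm [0.05 0.09 1.64]
R to go tool cm [ 0.07 19.11  1.63]
```

View pics/bb.png

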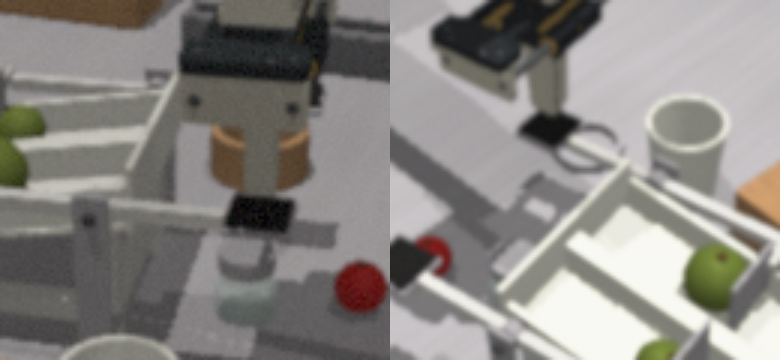

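The fingertips are centred just above the left pad in both views (crop px (260,205) and (550,120)). Pressing now.

```bash
python3 -m creep '[[[0,0,1],[0,0,0]],[[0,0,0.8],[0,0,0]],[[0,0,0.8],[0,0,0]],[[0.1,0,0.8],[0,0,0]],[[0.1,0,0.8],[0,0,0]],[[0.1,0,0.8],[0,0,0]],[[0,0,0.7],[0,0,0]],[[0,0,0],[0,0,0]],[[0,0,0],[0,0,0]],[[0,0,0],[0,0,0]]]'
python3 st.py c side scene; python3 - <<'E'
from h import *
a,b=load('side_c'),load('scene_c')
x=cv2.resize(a['img'][130:250,70:330],None,fx=3,fy=3);y=cv2.resize(b['img'][110:310,190:420],None,fx=1.8,fy=1.8);y=cv2.copyMakeBorder(y,0,0,0,x.shape[1]-y.shape[1],cv2.BORDER_CONSTANT)
cv2.imwrite('pics/cc.png',np.vstack([x[:240],y])[:,:,::-1])
E
```

```text
t: 3.68
tool_pos: [0.5273, 0.0382, 0.2825]
orientation: [-3.132, -0.245, 0.002]
force: [-2.6, -0.4, 3.2]
opening: 0.0004
t 3.6833 tip [0.527  0.0382 0.0965] x [ 0.988  0.156 -0.002] z [-0.002  0.    -1.   ] F [-2.6 -0.4  3.2] open 0.00041921084370228587
L to go tool cm [-0.29  0.11 -3.95]
R to go tool cm [-0.29 19.13 -3.95]
```

View pics/cc.png

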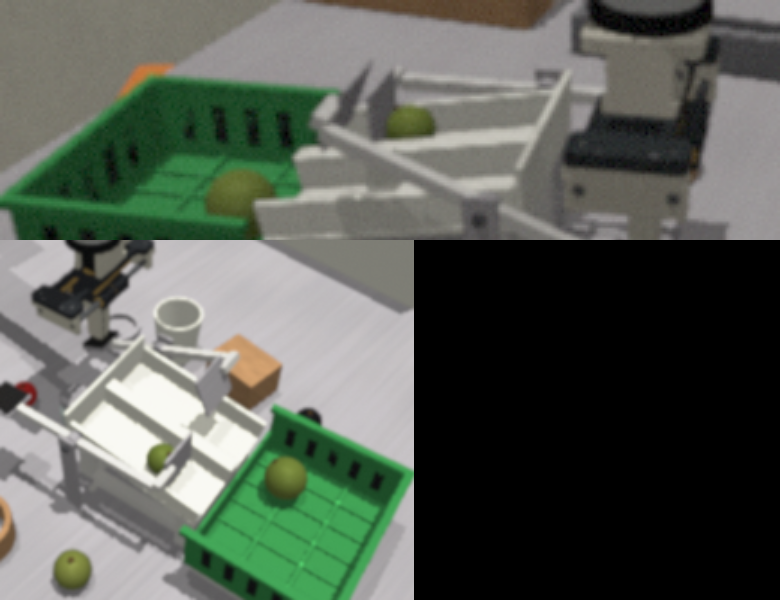

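The large fruit is in the crate (crop px (286,478)) and the small one is still behind its gate. I'll raise slowly so the lever comes up and check that the gate has shut.

```bash
python3 -m creep '[[[-0.1,0,-0.8],[0,0,0]],[[-0.1,0,-0.8],[0,0,0]],[[-0.1,0,-0.8],[0,0,0]],[[0,0,-0.8],[0,0,0]],[[0,0,-0.8],[0,0,0]],[[0,0,-0.8],[0,0,0]],[[0,0,-1],[0,0,0]],[[0,0,-1.5],[0,0,0]],[[0,0,-1],[0,0,0]],[[0,0,0],[0,0,0]],[[0,0,0],[0,0,0]],[[0,0,0],[0,0,0]]]'
python3 st.py d side scene; python3 - <<'E'
from h import *
a,b=load('side_d'),load('scene_d')
x=cv2.resize(a['img'][130:250,70:330],None,fx=3,fy=3);y=cv2.resize(b['img'][110:310,190:420],None,fx=1.8,fy=1.8);y=cv2.copyMakeBorder(y,0,0,0,x.shape[1]-y.shape[1],cv2.BORDER_CONSTANT)
cv2.imwrite('pics/dd.png',np.vstack([x[:240],y])[:,:,::-1])
E
```

```text
t: 4.78
tool_pos: [0.5246, 0.0377, 0.3651]
orientation: [-3.132, -0.245, 0.001]
force: [-0.6, -0.2, 0.2]
opening: 0.0004
t 4.7833 tip [0.5245 0.0377 0.1791] x [ 0.988  0.156 -0.001] z [-0.001  0.    -1.   ] F [-0.6 -0.2  0.2] open 0.00043005465930839745
L to go tool cm [-0.02  0.09  4.31]
R to go tool cm [-0.02 19.12  4.31]
```

View pics/dd.png

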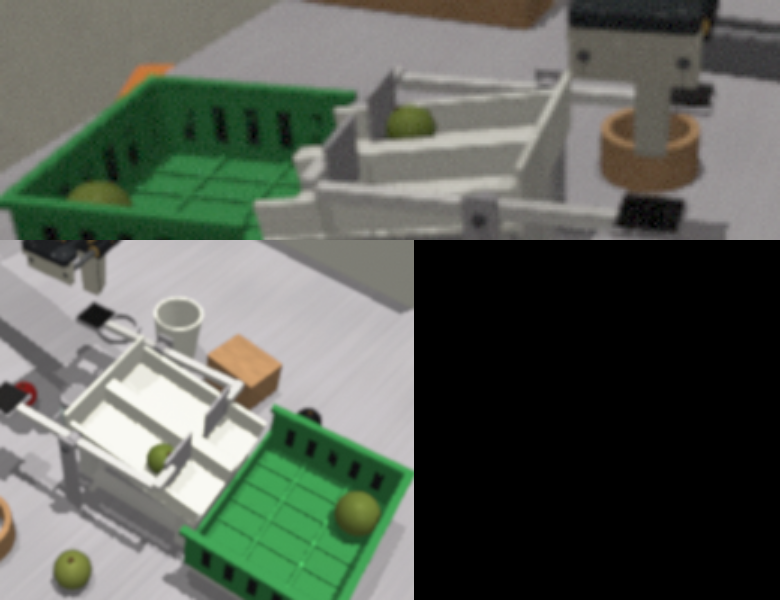

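The left gate is shut again (crop px (216,410)) and the lever is level. Moving over the right pad.

```bash
python3 -m creep '[[[0,1.5,0],[0,0,0]],[[0,3,0],[0,0,0]],[[0,3,0],[0,0,0]],[[0,3,0],[0,0,0]],[[0,3,0],[0,0,0]],[[0,3,0],[0,0,0]],[[0,2,0],[0,0,0]],[[0,0.6,0],[0,0,0]],[[0,0,1.3],[0,0,0]],[[0,0,1.3],[0,0,0]],[[0,0,0],[0,0,0]],[[0,0,0],[0,0,0]]]'
python3 st.py e side scene; python3 - <<'E'
from h import *
a,b=load('side_e'),load('scene_e')
x=cv2.resize(a['img'][110:230,200:330],None,fx=3,fy=3);y=cv2.resize(b['img'][130:250,140:270],None,fx=3,fy=3)
cv2.imwrite('pics/ee.png',np.hstack([x,y])[:,:,::-1])
E
```

```text
t: 5.88
tool_pos: [0.5536, -0.1495, 0.3373]
orientation: [-3.13, -0.247, 0.006]
force: [0.4, 0.5, -0.1]
opening: 0.0006
t 5.8833 tip [ 0.5529 -0.1492  0.1513] x [ 0.988  0.157 -0.004] z [-0.004  0.002 -1.   ] F [ 0.4  0.5 -0.1] open 0.0005780776948374616
L to go tool cm [  0.11 -18.8    1.57]
R to go tool cm [0.08 0.22 1.53]
```

View pics/ee.png

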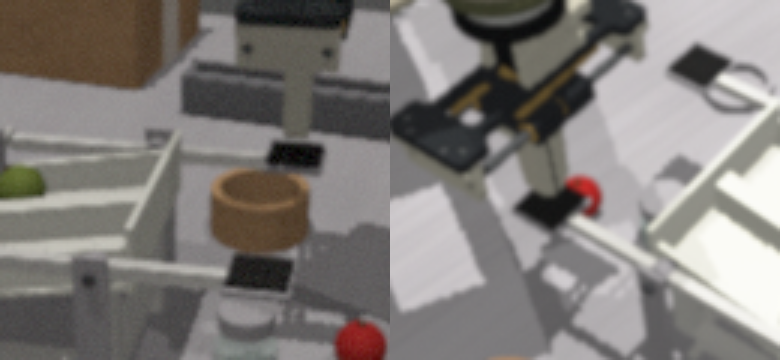

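The tips are centred over the right pad (crop px (297,150) and (550,200)). Pressing the same way.

```bash
python3 -m creep '[[[0,0.1,1],[0,0,0]],[[0,0,0.8],[0,0,0]],[[0,0,0.8],[0,0,0]],[[0.1,0,0.8],[0,0,0]],[[0.1,0,0.8],[0,0,0]],[[0.1,0,0.8],[0,0,0]],[[0,0,0.7],[0,0,0]],[[0,0,0],[0,0,0]],[[0,0,0],[0,0,0]],[[0,0,0],[0,0,0]],[[0,0,0],[0,0,0]],[[0,0,0],[0,0,0]]]'
python3 st.py f side scene; python3 - <<'E'
from h import *
a,b=load('side_f'),load('scene_f')
x=cv2.resize(a['img'][130:250,70:330],None,fx=3,fy=3);y=cv2.resize(b['img'][110:310,190:420],None,fx=1.8,fy=1.8);y=cv2.copyMakeBorder(y,0,0,0,x.shape[1]-y.shape[1],cv2.BORDER_CONSTANT)
cv2.imwrite('pics/ff.png',np.vstack([x[:240],y])[:,:,::-1])
E
```

```text
t: 6.98
tool_pos: [0.5573, -0.1515, 0.2827]
orientation: [-3.132, -0.245, 0.001]
force: [-4.3, 1.1, 3.5]
opening: 0.0002
t 6.9833 tip [ 0.5571 -0.1515  0.0967] x [ 0.988  0.156 -0.001] z [-0.001  0.    -1.   ] F [-4.3  1.1  3.5] open 0.00019840764621518943
L to go tool cm [ -0.31 -19.1   -3.92]
R to go tool cm [-0.31 -0.07 -3.93]
```

View pics/ff.png

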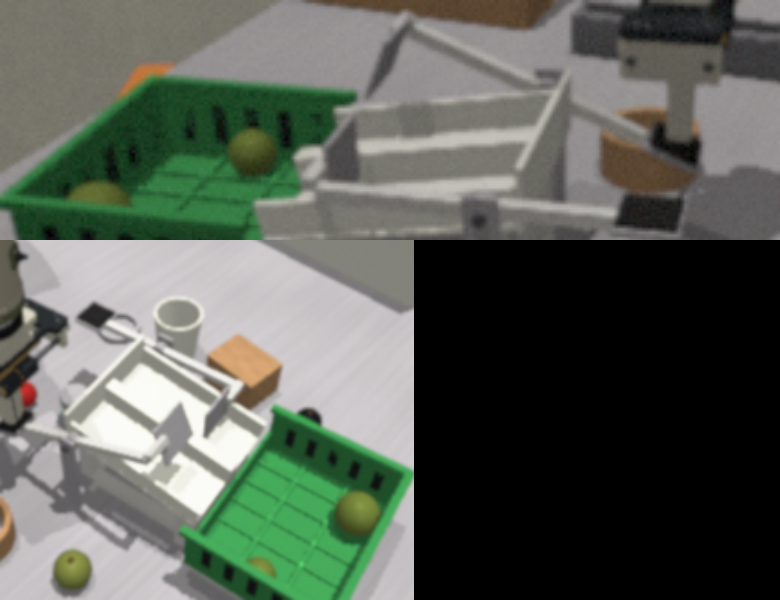

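The small fruit is in the crate too (crop px (260,567)). Raising and checking.

```bash
python3 -m creep '[[[-0.1,0,-0.8],[0,0,0]],[[-0.1,0,-0.8],[0,0,0]],[[-0.1,0,-0.8],[0,0,0]],[[0,0,-0.8],[0,0,0]],[[0,0,-0.8],[0,0,0]],[[0,0,-0.8],[0,0,0]],[[0,0,-1],[0,0,0]],[[0,0,-2],[0,0,0]],[[0,0,-3],[0,0,0]],[[0,0,-2],[0,0,0]],[[0,0,0],[0,0,0]],[[0,0,0],[0,0,0]]]'
python3 -m creep '[[[0,0,0],[0,0,0]],[[0,0,0],[0,0,0]],[[0,0,0],[0,0,0]],[[0,0,0],[0,0,0]],[[0,0,0],[0,0,0]],[[0,0,0],[0,0,0]],[[0,0,0],[0,0,0]],[[0,0,0],[0,0,0]],[[0,0,0],[0,0,0]],[[0,0,0],[0,0,0]],[[0,0,0],[0,0,0]],[[0,0,0],[0,0,0]]]'
python3 st.py g side scene; python3 - <<'E'
from h import *
a,b=load('side_g'),load('scene_g')
x=cv2.resize(a['img'][120:310,70:350],None,fx=1.5,fy=1.5);y=cv2.resize(b['img'][110:350,150:420],None,fx=1.2,fy=1.2);y=cv2.resize(b['img'][110:345,150:420],(int(270*285/235),285))
cv2.imwrite('pics/gg.png',np.hstack([x,y])[:,:,::-1])
E
```

```text
t: 8.08
tool_pos: [0.5551, -0.1521, 0.4129]
orientation: [3.13, 0.245, 0.006]
force: [0.1, -0.7, -0.6]
opening: 0.0005
t: 9.08
tool_pos: [0.5546, -0.152, 0.4108]
orientation: [3.132, 0.245, 0.0]
force: [0.0, -0.7, 1.1]
opening: -0.0
t 9.0833 tip [ 0.5546 -0.152   0.2248] x [0.988 0.156 0.   ] z [ 0. -0. -1.] F [ 0.  -0.7  1.1] open -3.0970638236414846e-05
L to go tool cm [ -0.05 -19.11   8.88]
R to go tool cm [-0.05 -0.09  8.88]
```

View pics/gg.png

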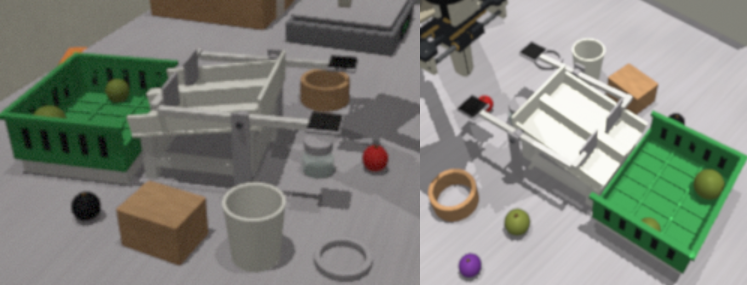

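Both fruit are in the crate, both levers are up with the gates shut, and the other objects stand where they were. The gripper is 9 cm above the pads, so I'm handing in.

```bash
python3 -c "
from plant import *
print(close_job())"
```

```text
the job is handed in; nothing more can be done
None
```

The job is done and handed in at about 9 s. I pressed the left pad first, which sent the larger fruit down, and let that gate shut. Then I did the same with the right pad for the smaller fruit.

The last pictures from both fixed cameras show:
- **Fruit:** both are at rest in the crate.
- **Levers and gates:** both levers are level again and both gates are shut.
- **Other objects:** by eye, everything else is where it stood at the start; I did not measure this.
- **Robot:** the fingertips are about 9 cm clear above the right pad, touching nothing.

The force readings at full press were about 4 to 6 N. No check failed. The pads' measured height (135 mm) was 2 mm under the given 137 mm, which is within the calibration.

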